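# Close and pin the snap-bonding jig, and keep it pressed

### The arm

A 6-joint arm with a two-finger parallel gripper is mounted at the origin on the work surface. World frame = base frame: x ahead of the robot, y to its left, z up, the work surface at z = 0. Lengths are in m, angles in rad, forces in N, time in s.
With the tool pointing down it reaches from about 0.375 to 0.925 m from the base axis. Payload 5.7 kg.
Tool frame: the origin (TCP) lies midway between the tips of the shut fingers; the grasp point (between the pads) lies 19 mm behind it; z points along the fingers, y is the line along which they close (so a half turn about z gives the same grasp; the last joint's range is limited). The gripper opens to 85 mm and grips with 20 to 120 N. Pads are 22 mm wide; open, the fingers measure 114 mm over their backs; the gripper's body (76 mm by 85 mm) begins 54 mm behind the grasp point. The pads swing forward as they close: fully open they stand 13 mm farther back than shut.
Start: joints at [-1.312, 0.359, 1.51, -0, 1.272, -0.115], TCP at [0.219, -0.559, 0.201] pointing down, gripper open.
Joint ranges: [-2.97, 2.97], [-1.01, 2.36], [0.21, 2.38], [-0.96, 4.11], [0.2, 2.71], [-2.98, 2.98]. Speed limits (rad/s): [2.39, 2.39, 3.14, 3.14, 3.14, 3.14].

### API

Orientations are given as a unit quaternion [w, x, y, z].
In Python, from rig import manip gives the robot as it stands.
- The arm moves only by the tool arm_command, never from a script. Its argument "rows" is a list that holds one entry, the list of rows, each a list of 7 numbers: the shift along the tool's x, y, z in cm, then the turn, a rotation vector about the tool's x, y, z in rad, then the opening, from 0 (shut) to 1 (fully open). A call has 1 to 20 rows; each row shifts and turns the commanded pose from where the row before left it, along the tool's axes as they then stand; what a row does not reach is not made up. A row lasts 1/10 s, in which the tool goes at most 50 mm and 8.59 degrees, less where a joint would pass 70% of its speed; a pose out of reach is approached as far as the arm can. A call is refused whole if a number of a shift passes 5 or a number of a turn 0.15, either way. A call with a gripper value outside its range is refused whole. The fingers move at their own pace and stop on an object; "squeeze" is the grip in N (left out, the last holds). Time passes only in rows, so rows that do not move let the fingers close. It gives the time, the measured TCP pose, the force, the opening and the grip force at its end, in the units of the state.
- manip.get_state(): the state, without advancing time (a new reading comes with each control period).
- manip.grab_frame(name): name is "scene" or "side" or "wrist"; returns a dict with "color" (420x560x3 uint8, blue, green, red), "camera_matrix" (3x3 intrinsics, pixels), "R" (3x3) and "t" (3): a world point X has camera coordinates R X + t; the wrist camera has in their place "mount" (4x4, takes a point from camera to tool coordinates, whose origin is the TCP and whose axes are the flange's). Camera axes: x right, y down, z forward; pixel columns grow to the right and rows downward; lengths in m; the calibration is good to about 2 mm. A picture is of the moment at which its call begins: read the wrist's pose just before it. There is no depth.
- manip.finish_job(): hands the job in; it is judged then, once.
The state is a dict: "clock": time; "joint_pos": joint angles; "qvel": joint speeds; "joint_efforts": joint torques, N m; "tcp_pos": TCP position; "ee_rot": TCP orientation; "force": force on the tool from outside, world axes, zero at the start; "ft_torque": the same for the moment, N m; "width": finger opening in m; "gripper_force": force on a finger pad.
Only numpy, scipy, OpenCV 4.12 (cv2) and the standard library are available. Lean on these libraries where they do the work, as an engineer would, in place of code of your own. Each camera call takes 0.05 s, during which the arm holds its last target. There are 200 camera calls.

### The job

The hinged snap-bonding jig on the cutting table stands open with a snap glued up in it. Swing its metal leaf over onto the wooden base, take the slim round-headed locating pin from the pin rack and push it through the leaf's hole down into the base until its head sits on the leaf; the springs under the leaf hold it a few millimetres up, so press it down until the leaf lies flush on the base and finish like that, the robot still pressing and not letting go. Leave the square-headed pin in the rack and everything else on the table where it is.

Things in the scene. Friction and masses are not known exactly. Their poses are not given: they have to be found in the camera images.
- jig: Clamshell jig, fixed to the table. Origin: centre of the underside of its wooden base, 100 mm (x) by 150 mm (y) by 34 mm high; x runs along the hinge, y from the free end to the hinge end, z up. Its leaf is an aluminium plate 90 mm wide, 135 mm from hinge axis to free edge, 8 mm thick, its underside in the plane of the hinge axis.
- jig_hinge (a point): Middle of the jig's hinge axis, level with the top of the base, 34 mm above the table, 70 mm from the jig's middle towards +y (the base ends 5 mm beyond it). Axes as the jig's.
- jig_hole (a point): Centre of the mouth of the pin hole in the base's top face, 34 mm above the table, 105 mm from the hinge axis towards -y, on the jig's middle line. The hole is vertical, 13 mm across, and goes right through the base. The leaf has an equal hole that lies over this one when shut, its top face then 8 mm above this point. Axes as the jig's.
- leaf (a joint): Leaf angle, rad: 0 flush on the base, 1.57 upright, its outer (top) face then towards the jig's +y. A stiff hinge (0.18 N m friction) keeps it where it is left, but two spring plungers 85 mm from the hinge, 5 mm proud of the base, hold a leaf that is let go at about 0.06 (its hole 6 mm up). Holding it flush takes 6 to 8 N down at the hole.
- leaf_edge (a point): Middle of the free edge of the leaf, on its outer (top) face; moves with the leaf.
- pin: The slim steel locating pin (the same as pin_grip); origin at its tip, z along it, up.
- pin_grip (a point): Slim locating pin, steel, 90 g, upright in a rack hole: this point is the middle of its round head, a cylinder 24 mm across and 46 mm tall. Below the head a shank 10 mm in diameter, 32 mm long, tapered over the last 4 mm. The shoulder under the head is 23 mm below this point, the tip 55 mm below it, the head's top 23 mm above.
- fat_pin_head (a point): The other steel pin in the rack, to be left there: middle of its low square head, 30 by 30 by 18 mm; shank 13 mm thick, too thick for the jig.
- rack: Wooden pin rack fixed to the table, 60 mm (x) by 130 mm (y) by 40 mm high, with two vertical holes 15 mm wide at 40 mm either side of its middle along its y axis, one pin in each, their shoulders on the rack's top; which is in which varies. Origin: centre of its underside.
- spool_a: Thread spool standing beside the jig, 38 mm in diameter, 46 mm high; origin: centre of its underside. Leave alone.
- spool_b: Second thread spool, 38 mm in diameter, 46 mm high, beyond the rack; origin: centre of its underside. Leave alone.
- pin_dish: Round dish of dressmaking pins, 102 mm in diameter, 52 mm high; origin: centre of its underside. Leave alone.
- snap_tin: Open steel tin of snaps, 70 by 50 by 22 mm high, beside the rack; origin: centre of its underside. Leave alone.
- shears: Tailor's shears lying flat, 230 mm long, 11 mm high, blades towards their +x; origin: at the pivot. Leave alone.
- weight: Iron pattern weight with a knob, 60 mm in diameter, 44 mm high; origin: centre of its underside. Leave alone.
Not all that is in view belongs to the job. Leave any red look-alike of the pin alone.

How it is judged:
By the outcome, as a careful person would: the job done as asked, in the order asked, and still so for the second after the job is handed in, while the arm keeps its last pose, push and grip.
It also fails if it takes over 54 s, if anything falls off the work surface, if the arm or the gripper's body presses on something with over 40 N, if the wrist force passes 120 N, or if a joint passes its speed limit or range.

## Working session

There is one attempt and no reset: what is moved stays moved. The work goes in short steps, Python scripts to look and compute and a tool call to move; the robot and the scene stay as the last step left them, time stands still between calls to the robot, and variables do not carry over. Pictures are saved under pics/ and viewed, at most 10 in all, crops included, and the job is handed in when it is done.

Besides the shell and the picture viewer there is one more tool, called after "Call:" in YAML: its name, and indented under it one key for each argument. arm_command: Moves the arm, as the interface text tells. Its arguments: {"type":"object","properties":{"rows":{"type":"array","items":{"type":"array","items":{"type":"array","items":{"type":"number"}}}},"squeeze":{"type":"number"}},"required":["rows"]}

```bash
mkdir -p pics; python3 - <<'E'
from rig import manip
import cv2,json,numpy as np
s=manip.get_state();print(s)
for n in("scene","side"):
    f=manip.grab_frame(n);cv2.imwrite(f"pics/{n}0.png",f["color"])
    np.savez(f"{n}.npz",K=f["camera_matrix"],R=f["R"],t=f["t"],c=f["color"])
    print(n,f["camera_matrix"],f["R"],f["t"],-f["R"].T@f["t"])
E
```

```text
{'clock': 0.0, 'joint_pos': array([-1.31210264e+00,  3.59535840e-01,  1.51146368e+00,  1.66664438e-05,
        1.27248557e+00, -1.15122510e-01]), 'qvel': array([ 1.39539321e-03,  1.05255547e-03, -6.65688537e-04,  1.63303988e-05,
       -1.09744282e-03,  1.34498763e-03]), 'joint_efforts': array([-3.01514126e-03, -5.27625847e+01, -2.78617591e+01, -2.73846599e-04,
        1.29470081e-02, -2.12407184e-05]), 'tcp_pos': array([ 0.2188959 , -0.55784098,  0.20062339]), 'ee_rot': array([-9.44351046e-04,  9.82583490e-01,  1.85819239e-01, -5.99240619e-05]), 'force': array([ 0.47040314, -0.10809127, -1.2218092 ]), 'ft_torque': array([ 0.00099758, -0.02213266, -0.00314893]), 'gripper_force': 0.0, 'width': 0.08541169012124004}
scene [[454.80240769   0.         273.14674956]
 [  0.         454.80240769 202.35854604]
 [  0.           0.           1.        ]] [[ 0.27911539  0.96013214 -0.01552027]
 [ 0.68443552 -0.21025352 -0.69809847]
 [-0.67352997  0.1842274  -0.71583353]] [-0.21718998 -0.32415864  1.43723493] [ 1.25050755 -0.12440247  0.79915546]
side [[419.12542611   0.         277.59467518]
 [  0.         419.12542611 209.33407224]
 [  0.           0.           1.        ]] [[-0.89706706 -0.44166372 -0.01427739]
 [-0.31626219  0.66425768 -0.67730345]
 [ 0.30862422 -0.60307122 -0.73556522]] [0.54225425 0.19134987 1.07572543] [0.21496023 0.76112746 0.92861011]
```

View pics/scene0.png

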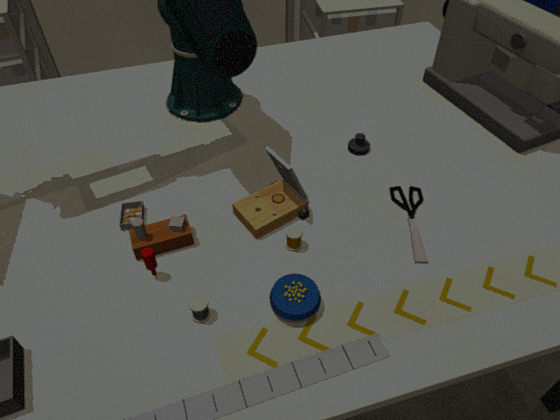

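View pics/side0.png

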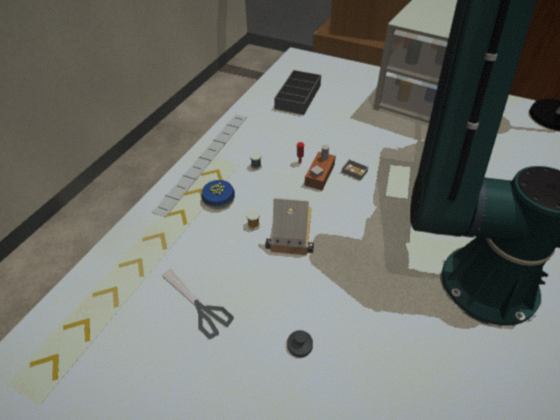

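Scene view: the jig base is at about (270,208), with its hinge on the right and the leaf tilted up. The rack is at about (160,238). Candidates for the pin are the grey round head at (139,230), the grey square low head at (178,224) and the red look-alike at (150,260). The grey round one fits, so I'll enlarge to confirm and get pixel corners.

```bash
python3 - <<'E'
import cv2,numpy as np
a=np.load("scene.npz")["c"];b=np.load("side.npz")["c"]
A=cv2.resize(a[140:290,110:320],None,fx=3.8,fy=3.8,interpolation=3)[:,:]
cv2.imwrite("pics/c1.png",np.clip(A*1.5,0,255).astype(np.uint8))
B=cv2.resize(b[135:260,235:385],None,fx=4.8,fy=4.8,interpolation=3)
cv2.imwrite("pics/c2.png",np.clip(B*1.5,0,255).astype(np.uint8))
E
```

```text
(no output)
```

View pics/c1.png

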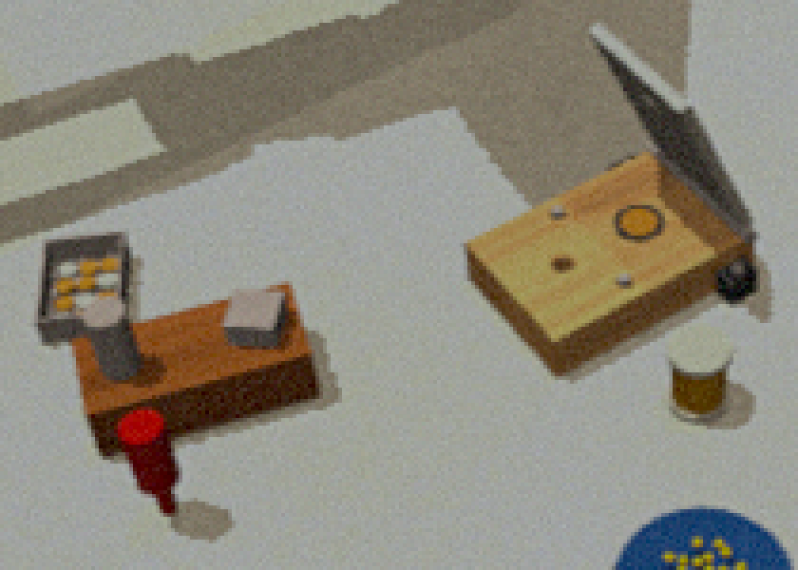

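View pics/c2.png

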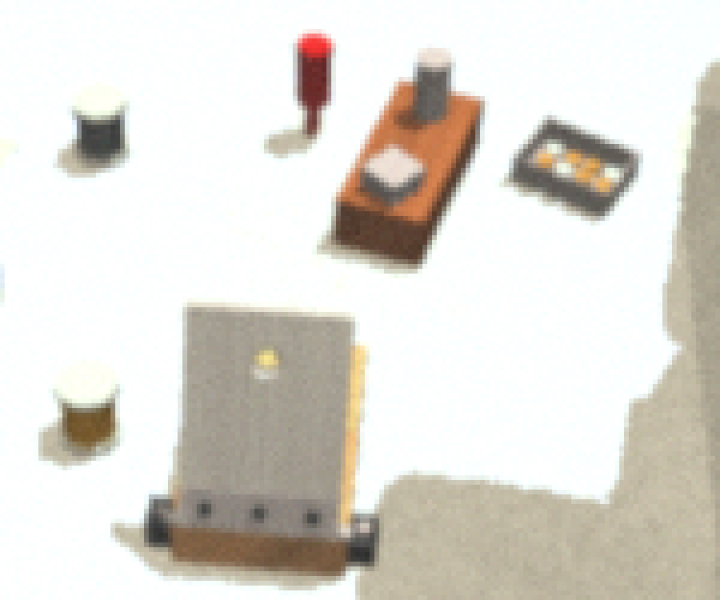

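The crops confirm it: the round tall grey head is in the rack, with its top at scene crop (103,310) and side crop (434,57). The square low head is at the other end, and the red one stands on the table outside the rack. The leaf tip corners are at scene crop (595,28)/(690,105) and side crop (355,317)/(187,305). The hole is at scene crop (564,264).

```bash
cat > h.py <<'E'
import numpy as np,cv2
D={n:np.load(n+".npz") for n in("scene","side")}
def ray(n,p):
    d=D[n];K=d["K"];R=d["R"];t=d["t"]
    return -R.T@t, R.T@np.linalg.inv(K)@np.array([p[0],p[1],1.])
def atz(n,p,z):
    c,v=ray(n,p);return c+v*(z-c[2])/v[2]
def tri(ps,pd):
    P=[D[n]["K"]@np.c_[D[n]["R"],D[n]["t"]] for n in("scene","side")]
    X=cv2.triangulatePoints(P[0],P[1],np.array(ps,float).reshape(2,1),np.array(pd,float).reshape(2,1))[:,0];return X[:3]/X[3]
s=lambda u,v:(110+u/3.8-.37,140+v/3.8-.37)
d=lambda u,v:(235+u/4.8-.4,135+v/4.8-.4)
E
python3 - <<'E'
from h import *
np.set_printoptions(precision=4,suppress=True)
for n,p in dict(FL=(468,247),FR=(558,340),HR=(752,238),HL=(650,152),hole=(564,264),pl1=(558,213),pl2=(625,281)).items(): print(n,atz("scene",s(*p),.034))
print("backcorners bottom side",atz("side",d(172,563),0),atz("side",d(345,575),0))
print("leafL",tri(s(595,28),d(355,317)),"leafR",tri(s(690,105),d(187,305)))
print("pin tri",tri(s(103,310),d(434,57)),atz("scene",s(103,310),.086),atz("side",d(434,57),.086))
print("fat",tri(s(256,305),d(392,160)))
print("rack top",[atz("scene",s(*p),.04) for p in((92,412),(318,355),(290,286))])
print("rack top side",[atz("side",d(*p),.04) for p in((338,203),(428,222),(483,98),(405,82))])
print("red",tri(s(142,425),d(315,45)))
print("spoolA top",tri(s(700,352),d(86,383)))
E
```

```text
FL [ 0.5099 -0.02    0.034 ]
FR [0.5995 0.0139 0.034 ]
HR [0.554  0.1497 0.034 ]
HL [0.4607 0.1122 0.034 ]
hole [0.5413 0.033  0.034 ]
pl1 [0.4975 0.0407 0.034 ]
pl2 [0.5657 0.0646 0.034 ]
backcorners bottom side [0.552  0.1513 0.    ] [0.4591 0.1162 0.    ]
leafL [0.4797 0.0725 0.1613] leafR [0.563  0.1041 0.163 ]
pin tri [ 0.5512 -0.2324  0.0893] [ 0.5482 -0.2328  0.086 ] [ 0.5524 -0.2367  0.086 ]
fat [ 0.5472 -0.1521  0.0642]
rack top [array([ 0.5797, -0.2517,  0.04  ]), array([ 0.5751, -0.1229,  0.04  ]), array([ 0.5162, -0.1303,  0.04  ])]
rack top side [array([ 0.5714, -0.1266,  0.04  ]), array([ 0.5124, -0.1349,  0.04  ]), array([ 0.5244, -0.2644,  0.04  ]), array([ 0.5787, -0.2575,  0.04  ])]
red [ 0.6314 -0.2205  0.0803]
spoolA top [0.6414 0.0865 0.0459]
```

Call:
arm_command:
  rows:
    - [[1.5,-1.6,0,0,0,0,0],[3,-3.2,0,0,0,0,0],[3,-3.2,0,0,0,0,0],[3,-3.2,0,0,0,0,0],[3,-3.2,0,0,0,0,0],[3,-3.2,0,0,0,0,0],[3,-3.2,0,0,0,0,0],[3,-3.2,0,0,0,0,0],[3,-3.2,0,0,0,0,0],[3,-3.2,0,0,0,0,0],[3,-3.2,0,0,0,0,0],[3,-3.2,0,0,0,0,0],[3,-3.2,0,0,0,0,0],[3,-3.2,0,0,0,0,0],[3,-3.2,0,0,0,0,0],[3,-3.2,0,0,0,0,0],[3,-3.2,0,0,0,0,0],[2.2,-2.1,0,0,0,0,0],[0,0,0,0,0,0,0]]

```text
clock: 2.0
tcp_pos: [0.5013, 0.1447, 0.2013]
ee_rot: [-0.001, 0.982, 0.188, 0.001]
force: [-0.8, -0.4, -0.7]
width: -0.0002
gripper_force: 0.0
```

Call:
arm_command:
  rows:
    - [[0,0,2,0,0,0,0],[0,0,3,0,0,0,0],[0,1,0.1,0,0,0,0],[0,1.2,0.05,0,0,0,0],[0,1.1,0,0,0,0,0],[0,1,0.35,0,0,0,0],[0,1,0.4,0,0,0,0],[0,0.9,0.5,0,0,0,0],[0,0.9,0.6,0,0,0,0],[0,0.8,0.65,0,0,0,0],[0,0.8,0.75,0,0,0,0],[0,0.65,0.8,0,0,0,0],[0,0.65,0.8,0,0,0,0],[0,0.5,0.9,0,0,0,0],[0,0.5,0.9,0,0,0,0],[0,0,0,0,0,0,0]]

```text
clock: 3.6
tcp_pos: [0.5393, 0.0385, 0.082]
ee_rot: [-0.0, 0.983, 0.186, -0.001]
force: [-0.4, -0.2, -0.5]
width: -0.0001
gripper_force: 0.0
```

Call:
arm_command:
  rows:
    - [[0,0.35,1,0,0,0,0],[0,0.35,1,0,0,0,0],[0,0.1,0.7,0,0,0,0],[0,0,0.4,0,0,0,0],[0,0,0.2,0,0,0,0],[0,0,0,0,0,0,0]]

```text
clock: 4.2
tcp_pos: [0.5433, 0.0311, 0.0507]
ee_rot: [0.0, 0.983, 0.186, 0.0]
force: [0.2, -2.7, 1.4]
width: 0.0005
gripper_force: 0.0
```

```bash
python3 - <<'E'
from rig import manip
import cv2,numpy as np
print(manip.get_state()["force"])
f=manip.grab_frame("scene")["color"]
cv2.imwrite("pics/s1.png",cv2.convertScaleAbs(cv2.resize(f[120:260,200:340],None,fx=4,fy=4,interpolation=3),alpha=1.5))
E
```

```text
[ 0.24786901 -2.66142341  1.35461153]
```

View pics/s1.png

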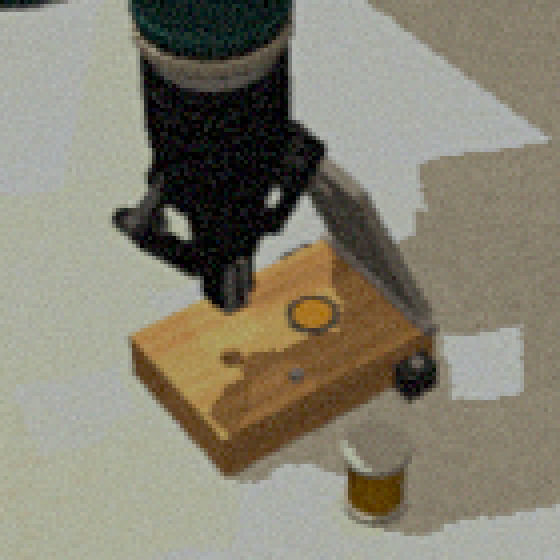

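The leaf is still standing up, its tip corner at about crop (320,165), and the gripper is now on its base side. I'll check from the side view before going on.

```bash
python3 - <<'E'
from rig import manip
import cv2,numpy as np
f=manip.grab_frame("side")["color"];w=manip.grab_frame("wrist");np.savez("wrist1.npz",c=w["color"],K=w["camera_matrix"],M=w["mount"])
print(w["camera_matrix"],w["mount"])
a=cv2.resize(f[150:270,240:340],(400,480),interpolation=3);b=cv2.resize(w["color"],(400,300))
b=cv2.copyMakeBorder(b,0,180,0,0,0)
cv2.imwrite("pics/s2.png",cv2.convertScaleAbs(np.hstack([a,b]),alpha=1.4))
E
```

```text
[[325.70879684   0.         279.1920044 ]
 [  0.         325.70879684 210.96287638]
 [  0.           0.           1.        ]] [[ 2.51440626e-04 -9.60106444e-01 -2.79634676e-01  7.10144473e-02]
 [ 9.99999804e-01  4.01716860e-04 -4.80091997e-04 -6.79798086e-04]
 [ 5.73273384e-04 -2.79634501e-01  9.60106357e-01 -1.72648881e-01]
 [ 0.00000000e+00  0.00000000e+00  0.00000000e+00  1.00000000e+00]]
```

View pics/s2.png

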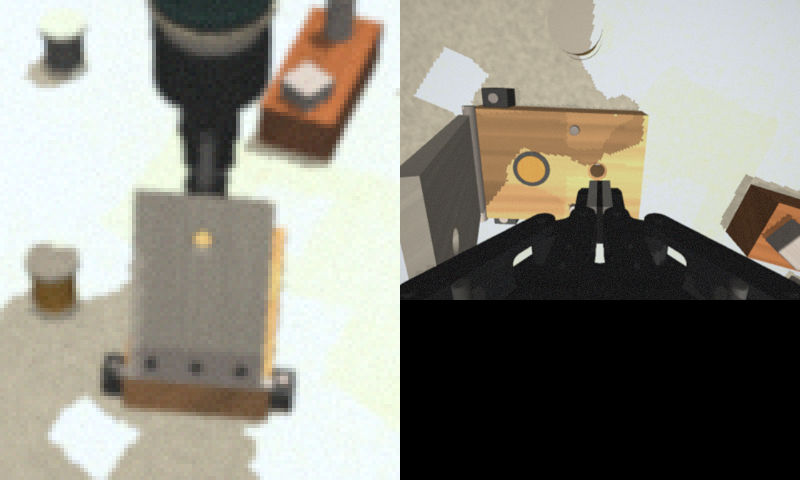

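```bash
python3 - <<'E'
from h import *
from scipy.spatial.transform import Rotation as Ro
np.set_printoptions(precision=1,suppress=True)
w=np.load("wrist1.npz");T=np.eye(4);T[:3,:3]=Ro.from_quat([.983,.186,0,0]).as_matrix();T[:3,3]=[.5433,.0311,.0507]
W=np.linalg.inv(T@w["M"])
def pr(n,X):
    if n=="wrist": K,R,t=w["K"],W[:3,:3],W[:3,3]
    else: K,R,t=D[n]["K"],D[n]["R"],D[n]["t"]
    p=K@(R@X+t);return p[:2]/p[2]
xj=np.array([.935,.354,0]);yj=np.array([-.354,.935,0]);z=np.array([0,0,1.]);H=np.array([.504,.131,.034])
print("obs scene",s(595,28),s(690,105),"side",d(355,317),d(187,305))
for th in(70,90,100,110):
    a=np.radians(th)
    for sx in(-.045,.045):
        X=H+sx*xj+.135*(-np.cos(a)*yj+np.sin(a)*z)
        print(th,sx,X.round(3),*[pr(n,X) for n in("scene","side","wrist")])
print("hole,hinge",pr("wrist",H-.105*yj),pr("wrist",H-.045*xj),pr("wrist",H+.045*xj),pr("scene",H+.045*xj))
E
```

```text
obs scene (266.20894736842104, 146.99842105263158) (291.20894736842104, 167.2615789473684) side (308.5583333333334, 200.64166666666668) (273.55833333333334, 198.14166666666668)
70 -0.045 [0.5 0.1 0.2] [265.4 146.6] [308.8 201. ] [ 64.6 543.2]
70 0.045 [0.6 0.1 0.2] [290.6 167.7] [273.5 198.9] [-10.1 250.1]
90 -0.045 [0.5 0.1 0.2] [281.8 135.8] [308.1 212.3] [-133.1  581. ]
90 0.045 [0.5 0.1 0.2] [307.5 156.1] [271.5 210.1] [-301.3  264.7]
100 -0.045 [0.5 0.1 0.2] [290.  132.6] [307.6 220. ] [-212.2  569.6]
100 0.045 [0.5 0.2 0.2] [315.8 152.5] [270.5 217.7] [-407.6  258.5]
110 -0.045 [0.4 0.2 0.2] [297.6 131.1] [307.1 228.9] [-261.6  540.2]
110 0.045 [0.5 0.2 0.2] [323.5 150.6] [269.6 226.5] [-458.6  244.9]
hole,hinge [276.6 237.6] [116.4 299.8] [ 96.6 162.9] [305.3 200.2]
```

Call:
arm_command:
  rows:
    - [[0,1,-1,0,0,0,0],[0,1,-2,0,0,0,0],[0,1,-4,0,0,0,0],[0,0,-4.5,0,0,0,0],[0,0,-4.5,0,0,0,0],[0,-2,0,0,0,0,0],[0,-4,0,0,0,0,0],[0,-4,0,0,0,0,0],[0,-4,0,0,0,0,0],[0,-3.2,0,0,0,0,0],[0,0,0,0,0,0,0],[0,0,2,0,0,0,0],[0,0,3,0,0,0,0],[0,0,3,0,0,0,0],[0,0,0,0,0,0,0]]

```text
clock: 5.85
tcp_pos: [0.4884, 0.1623, 0.1278]
ee_rot: [0.0, 0.983, 0.186, -0.003]
force: [-1.3, -0.6, 0.7]
width: -0.0
gripper_force: 0.0
```

```bash
python3 - <<'E'
from rig import manip
import cv2,numpy as np
f=manip.grab_frame("side")["color"];g=manip.grab_frame("scene")["color"]
a=cv2.resize(f[150:270,240:340],(400,480),interpolation=3);b=cv2.resize(g[120:240,220:320],(400,480),interpolation=3)
cv2.imwrite("pics/s3.png",cv2.convertScaleAbs(np.hstack([a,b]),alpha=1.4))
E
```

```text
(no output)
```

View pics/s3.png

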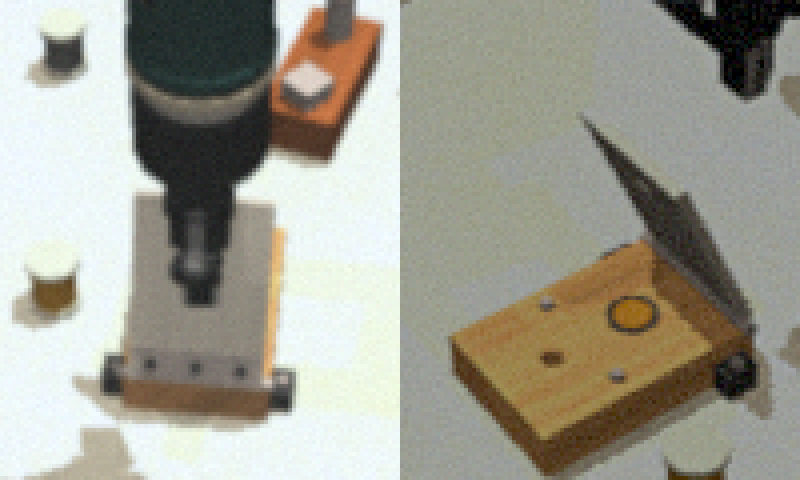

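The shut fingers are now clearly behind the leaf, with the fingertip at scene crop (745,95). I'll push slowly and watch the force.

Call:
arm_command:
  rows:
    - [[0,2,0,0,0,0,0],[0,1.5,0,0,0,0,0],[0,1,0,0,0,0,0],[0,0.7,0,0,0,0,0],[0,0.7,0,0,0,0,0],[0,0.7,0,0,0,0,0]]

```text
clock: 6.55
tcp_pos: [0.5154, 0.1019, 0.1307]
ee_rot: [-0.0, 0.983, 0.186, 0.0]
force: [-0.5, -1.0, 0.6]
width: 0.0004
gripper_force: 0.0
```

```bash
cat >> h.py <<'E'
xj=np.array([.935,.354,0]);yj=np.array([-.354,.935,0]);zz=np.array([0,0,1.]);H=np.array([.504,.131,.034])
def pr(n,X):
    K,R,t=D[n]["K"],D[n]["R"],D[n]["t"];p=K@(R@X+t);return p[:2]/p[2]
def leafcol():
    from rig import manip
    f=manip.grab_frame("side")["color"].mean(2);print(f[150:230,276:280].mean(1).round().astype(int))
    return f
E
python3 - <<'E'
from h import *
leafcol()
print(D["side"]["c"].mean(2)[190:206,276:280].mean(1).round().astype(int))
for th in(70,65,60,50,40,20,5): a=np.radians(th);print(th,pr("side",H+.04*xj+.135*(-np.cos(a)*yj+np.sin(a)*zz)+.008*(np.sin(a)*yj+np.cos(a)*zz)))
E
```

```text
[ 64  57  47  40  34  29  24  27  25  24  26  25  26  26  25  27  28  33
  43  61  90 123 149 165 167 167 167 167 168 167 166 166 166 164 167 166
 167 166 167 166 167 166 167 168 167 166 161 138  95  80  80  81  82  84
  84  86  85  88  88  88  89  89  88  88  89  88  88  89  88  88  88  89
  88  88  88  88  87  88  88  89]
[172 173 172 172 173 173 172 167 149 117 105 104 106 105 106 104]
70 [275.15409041 200.41011271]
65 [275.61527717 198.322645  ]
60 [276.0595627 196.6391692]
50 [276.88450746 194.49029402]
40 [277.6069635  193.93666365]
20 [278.68637179 197.25980706]
5 [279.14690235 203.1057631 ]
```

Call:
arm_command:
  rows:
    - [[0,0.6,0.1,0,0,0,0],[0,0.6,0.15,0,0,0,0],[0,0.7,0.2,0,0,0,0],[0,0.7,0.3,0,0,0,0],[0,0,0,0,0,0,0]]

```text
clock: 7.1
tcp_pos: [0.5249, 0.0771, 0.1225]
ee_rot: [0.0, 0.983, 0.186, -0.0]
force: [0.2, 0.1, 0.1]
width: 0.0
gripper_force: 0.0
```

```bash
python3 - <<'E'
from h import *
from rig import manip
f=manip.grab_frame("side")["color"];g=manip.grab_frame("scene")["color"]
a=cv2.resize(f[150:270,240:340],(400,480),interpolation=3);b=cv2.resize(g[120:240,220:320],(400,480),interpolation=3)
cv2.imwrite("pics/s4.png",cv2.convertScaleAbs(np.hstack([a,b]),alpha=1.4))
E
```

```text
(no output)
```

View pics/s4.png

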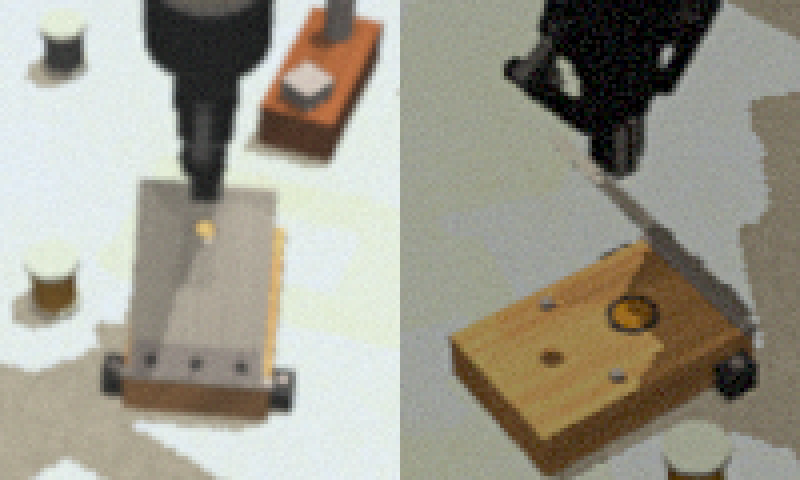

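The leaf is now at about 50° with the fingertip on its outer face near the hole (scene crop (612,172)). I'll continue the arc.

Call:
arm_command:
  rows:
    - [[0,0.6,0.55,0,0,0,0],[0,0.6,0.65,0,0,0,0],[0,0.55,0.7,0,0,0,0],[0,0.55,0.8,0,0,0,0],[0,0.4,0.8,0,0,0,0],[0,0.4,0.9,0,0,0,0],[0,0.25,0.9,0,0,0,0],[0,0.2,0.9,0,0,0,0],[0,0,0.9,0,0,0,0],[0,0,0.3,0,0,0,0],[0,0,0,0,0,0,0]]

```text
clock: 8.3
tcp_pos: [0.537, 0.0452, 0.0483]
ee_rot: [-0.0, 0.983, 0.186, -0.001]
force: [-0.5, 0.7, -0.2]
width: 0.0002
gripper_force: 0.0
```

Call:
arm_command:
  rows:
    - [[0,0,0.2,0,0,0,0],[0,0,0.2,0,0,0,0],[0,0,0,0,0,0,0]]

```text
clock: 8.6
tcp_pos: [0.5378, 0.0451, 0.0451]
ee_rot: [-0.0, 0.983, 0.186, 0.0]
force: [-0.2, -0.2, 0.3]
width: 0.0001
gripper_force: 0.1
```

```bash
python3 - <<'E'
from h import *
leafcol()
from rig import manip
g=manip.grab_frame("scene")["color"]
cv2.imwrite("last.png",g)
def t(p): return g[int(round(p[1]))-1:int(round(p[1]))+2,int(round(p[0]))-1:int(round(p[0]))+2].reshape(-1,3).mean(0).round()
g0=D["scene"]["c"]
for n,X in dict(ring=H-.045*yj,plunger=H-.085*yj+.036*xj,corner=H-.125*yj+.035*xj,cornerL=H-.12*yj-.03*xj,mid=H-.02*yj+.03*xj).items():
    p=pr("scene",X);print(n,p,t(p), g0[int(p[1]),int(p[0])])
E
```

```text
[ 52  51  54  56  57  66  74  78  85 102 110 102  93  93  92  90  90  90
  90  87  90  90  89  90  93 104 119 136 151 163 172 176 176 175 176 176
 176 177 175 175 176 174 174 174 173 173 172 172 173 172 171 169 158 141
 133 132 133 131 131 130 130 129 126 123 125 124 124 124 123 124 124 124
 125 124 124 124 122 122 122 122]
ring [278.53418558 197.83525515] [62. 68. 74.] [ 26  76 108]
plunger [274.21873087 214.21860007] [41. 49. 57.] [47 46 51]
corner [259.80999785 221.92946813] [33. 58. 80.] [ 58  97 108]
cornerL [245.32556403 204.58641202] [ 47.  83. 110.] [ 49  87 108]
mid [294.68252888 200.34894477] [58. 65. 70.] [28 49 76]
```

Call:
arm_command:
  rows:
    - [[0,0,-1,0,0,0,0],[0,0.3,-3,0,0,0,0.2],[0,1,-3,0,0,0,0.6],[0,0,-1.2,0,0,0,0.6],[0,0,0,0,0,0,0.6],[0,0,0,0,0,0,0.6]]

```text
clock: 9.3
tcp_pos: [0.5417, 0.0332, 0.1266]
ee_rot: [-0.0, 0.983, 0.186, -0.0]
force: [-0.1, 0.1, 0.1]
width: 0.051
gripper_force: 0.0
```

```bash
python3 - <<'E'
from h import *
from rig import manip
from scipy.spatial.transform import Rotation as Ro
st=manip.get_state();w=manip.grab_frame("wrist");f=w["color"]
cv2.imwrite("w_hole.png",f)
q=st["ee_rot"];T=np.eye(4);T[:3,:3]=Ro.from_quat([q[1],q[2],q[3],q[0]]).as_matrix();T[:3,3]=st["tcp_pos"]
W=np.linalg.inv(T@w["mount"]);np.savez("wh.npz",W=W,K=w["camera_matrix"])
X=H-.105*yj;X[2]=.048;p=w["camera_matrix"]@(W[:3,:3]@X+W[:3,3]);print(st["tcp_pos"],p[:2]/p[2])
cv2.imwrite("pics/w1.png",cv2.convertScaleAbs(f,alpha=1.4))
E
```

```text
[0.54174751 0.03317005 0.12661336] [280.38875682 209.11816832]
```

View pics/w1.png

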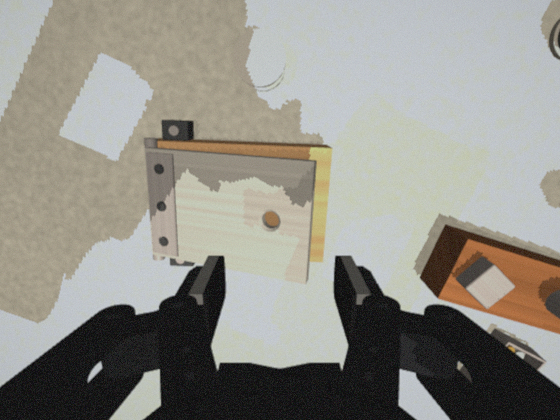

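The leaf is down on the springs. Its hole is at wrist pixel (271,219), 41 px from the free edge, which is about 30 mm as expected.

```bash
python3 - <<'E'
from h import *
np.set_printoptions(precision=4,suppress=True)
g=np.load("wh.npz");W,K=g["W"],g["K"];R,t=W[:3,:3],W[:3,3]
f=cv2.imread("w_hole.png")
c=cv2.cvtColor(f,cv2.COLOR_BGR2HSV)[205:233,255:288]
m=(c[...,1]>110).astype(np.uint8);n,l,st,ce=cv2.connectedComponentsWithStats(m)
for i in range(1,n):
    if st[i,4]>20: print(st[i],ce[i]+[255,205])
def bp(p,z):
    o=-R.T@t;v=R.T@np.linalg.inv(K)@np.array([p[0],p[1],1.]);return o+v*(z-o[2])/v[2]
for n,p,z in(("leafhole",(271,219),.048),("leafhole.042",(271,219),.042),("leaf free far",(316,160),.05),("leaf free near",(307,281),.05),("leaf hinge far",(150,150),.042),("base free far corner",(330,148),.034),("leafhinge near",(154,259),.042)): print(n,bp(p,z))
for nme in("hole",): print(atz("scene",s(564,264),.034))
E
```

```text
[ 11   7  12  14 127] [271.2205 218.3465]
leafhole [0.5307 0.0369 0.048 ]
leafhole.042 [0.5288 0.0363 0.042 ]
leaf free far [0.5879 0.022  0.05  ]
leaf free near [ 0.4908 -0.0113  0.05  ]
leaf hinge far [0.547  0.1445 0.042 ]
base free far corner [0.5995 0.0129 0.034 ]
leafhinge near [0.4583 0.117  0.042 ]
[0.5413 0.033  0.034 ]
```

```bash
cat >> h.py <<'E'
from scipy.spatial.transform import Rotation as Ro
def wrist(name):
    from rig import manip
    st=manip.get_state();w=manip.grab_frame("wrist");cv2.imwrite(name,w["color"])
    q=st["ee_rot"];T=np.eye(4);T[:3,:3]=Ro.from_quat([q[1],q[2],q[3],q[0]]).as_matrix();T[:3,3]=st["tcp_pos"]
    W=np.linalg.inv(T@w["mount"]);np.savez(name+".npz",W=W,K=w["camera_matrix"],T=T);return w["color"],W,w["camera_matrix"],T
def prw(W,K,X):
    p=K@(W[:3,:3]@X+W[:3,3]);return p[:2]/p[2]
def leafpt(x,r,th,up=.008): return H+x*xj+r*(-np.cos(th)*yj+np.sin(th)*zz)+up*(np.sin(th)*yj+np.cos(th)*zz)
E
python3 - <<'E'
from h import *
np.set_printoptions(precision=1,suppress=True)
g=np.load("wh.npz");W,K=g["W"],g["K"]
print("obs hole 271 218.5/219, freefar 316 160, freenear 307 281, hingefar 150 150, hingenear 154 259; base freefar 330 148")
for th in(0,.06,.15,.2,.25,.3,.4): print(th,*[prw(W,K,leafpt(x,r,th)) for x,r in((0,.105),(.045,.135),(-.045,.135),(.045,-.0),(-.045,-.0))])
print(prw(W,K,H-.145*yj+.05*xj))
E
```

```text
obs hole 271 218.5/219, freefar 316 160, freenear 307 281, hingefar 150 150, hingenear 154 259; base freefar 330 148
0 [280.4 207.1] [319.5 152.1] [314.6 258. ] [146.6 150. ] [157.3 256.2]
0.06 [279.6 209.2] [319.8 153.2] [314.7 262. ] [146. 150.] [156.8 256.2]
0.15 [277.4 212.5] [319. 155.] [313.8 268.5] [145.1 149.9] [156.  256.1]
0.2 [275.6 214.4] [317.9 156.1] [312.7 272.2] [144.7 149.9] [155.5 256.1]
0.25 [273.4 216.3] [316.2 157.2] [311.  276.1] [144.2 149.9] [155.1 256. ]
0.3 [270.8 218.3] [313.9 158.3] [308.8 280.2] [143.8 149.9] [154.7 256. ]
0.4 [264.2 222.3] [307.3 160.7] [302.7 288.6] [143.  149.8] [154.  255.8]
[331.1 144.9]
```

Call:
arm_command:
  rows:
    - [[0,-0.5,0,0,0,0,0],[0,-0.5,0,0,0,0,0],[0,0,1,0,0,0,0],[0,0,2,0,0,0,0],[0,0,2,0,0,0,0],[0,0,1.5,0,0,0,0],[0,0,1,0,0,0,0],[0,0,0.4,0,0,0,0],[0,0,0.2,0,0,0,0],[0,0,0.1,0,0,0,0]]

```text
clock: 10.35
tcp_pos: [0.539, 0.0422, 0.0452]
ee_rot: [-0.0, 0.983, 0.186, 0.0]
force: [-0.1, -0.2, 1.3]
width: -0.0001
gripper_force: 0.3
```

```bash
python3 - <<'E'
from h import *
from rig import manip
print(manip.get_state()["force"],manip.get_state()["tcp_pos"])
f,W,K,T=wrist("w2.png")
np.set_printoptions(precision=1,suppress=True)
for th in(0,.06,.15,.25): print(th,prw(W,K,leafpt(.0,.105,th)),prw(W,K,leafpt(.045,.135,th)),prw(W,K,leafpt(.045,.135,th,0)),prw(W,K,leafpt(.02,.135,th,.008)))
p=prw(W,K,leafpt(.03,.135,.06));y=int(p[1]);print(y,int(p[0]),f[y,int(p[0])-30:int(p[0])+45].astype(int).tolist()[::3])
E
```

```text
[-0.12567521 -0.16054363  1.25259792] [0.53899078 0.04224858 0.0451804 ]
0 [297.  246.1] [354.6 169.5] [351.4 167.3] [351.2 213.7]
0.06 [296.4 250.3] [356.6 172. ] [354.2 169.5] [353. 218.]
0.15 [294.1 257.2] [358.2 176. ] [356.9 173.3] [354.2 225.1]
0.25 [289.2 265.5] [357.2 181.1] [357.7 178. ] [353. 234.]
200 354 [[92, 100, 104], [92, 99, 107], [119, 132, 139], [134, 147, 154], [135, 147, 154], [129, 144, 149], [134, 146, 155], [132, 145, 154], [132, 144, 150], [132, 146, 153], [131, 143, 150], [96, 140, 148], [96, 145, 152], [100, 148, 155], [108, 146, 152], [147, 155, 150], [150, 156, 153], [152, 158, 154], [149, 156, 151], [151, 157, 153], [152, 157, 154], [149, 156, 153], [151, 158, 156], [150, 155, 154], [150, 160, 157]]
```

Call:
arm_command:
  rows:
    - [[0,0,0.15,0,0,0,0],[0,0,0.15,0,0,0,0],[0,0,0,0,0,0,0]]

```text
clock: 10.7
tcp_pos: [0.5392, 0.0421, 0.0422]
ee_rot: [0.0, 0.983, 0.186, 0.0]
force: [0.6, -0.5, 0.2]
width: -0.0001
gripper_force: 0.2
```

Call:
arm_command:
  rows:
    - [[0,0,0.15,0,0,0,0],[0,0,0.1,0,0,0,0],[0,0,0,0,0,0,0]]

```text
clock: 11.0
tcp_pos: [0.5388, 0.0422, 0.0394]
ee_rot: [-0.0, 0.983, 0.186, -0.0]
force: [-0.9, -0.4, 0.0]
width: 0.0
gripper_force: 0.2
```

```bash
python3 - <<'E'
from h import *
f,W,K,T=wrist("w3.png")
np.set_printoptions(precision=1,suppress=True)
h=cv2.cvtColor(f,cv2.COLOR_BGR2HSV)
for x in(.04,.03,.02):
    for th in (0,.06,.15): print(x,th,prw(W,K,leafpt(x,.135,th)),prw(W,K,H+x*xj-.145*yj))
    y=int(prw(W,K,leafpt(x,.135,0))[1]);print(y,h[y,330:390,1].tolist())
E
```

```text
0.04 0 [356.4 180.2] [371.2 177.7]
0.04 0.06 [358.6 183.2] [371.2 177.7]
0.04 0.15 [360.3 188.2] [371.2 177.7]
180 [124, 130, 122, 123, 120, 132, 123, 126, 124, 122, 126, 125, 124, 124, 125, 118, 114, 104, 99, 98, 99, 99, 99, 99, 98, 102, 99, 98, 98, 98, 100, 101, 98, 98, 98, 98, 98, 96, 98, 101, 100, 92, 54, 11, 15, 21, 22, 26, 24, 26, 21, 16, 14, 15, 13, 11, 15, 16, 15, 21]
0.03 0 [354.9 198.6] [369.6 195.3]
0.03 0.06 [357.  202.4] [369.6 195.3]
0.03 0.15 [358.6 208.7] [369.6 195.3]
198 [25, 27, 28, 25, 22, 27, 28, 26, 27, 30, 27, 23, 28, 26, 24, 28, 29, 26, 27, 28, 29, 26, 25, 23, 26, 28, 25, 26, 31, 25, 42, 81, 92, 96, 96, 92, 94, 95, 97, 86, 43, 13, 8, 11, 6, 5, 6, 7, 7, 6, 5, 7, 10, 8, 10, 7, 10, 8, 5, 8]
0.02 0 [353.5 216.3] [368.  212.4]
0.02 0.06 [355.5 220.9] [368.  212.4]
0.02 0.15 [357.  228.4] [368.  212.4]
216 [33, 30, 39, 33, 34, 30, 30, 33, 32, 35, 38, 37, 27, 29, 35, 32, 26, 29, 33, 30, 30, 26, 37, 38, 35, 35, 34, 32, 60, 102, 104, 104, 108, 106, 104, 108, 104, 87, 43, 15, 13, 15, 10, 13, 11, 13, 13, 13, 10, 11, 13, 15, 15, 16, 18, 16, 14, 16, 14, 15]
```

```bash
python3 - <<'E'
from h import *
from rig import manip
w=cv2.imread("w3.png");g=manip.grab_frame("scene")["color"];f=manip.grab_frame("side")["color"]
cv2.imwrite("sc3.png",g)
a=cv2.resize(w[120:320,180:400],(440,400),interpolation=3)
b=cv2.resize(g[140:240,220:310],(360,400),interpolation=3)
c=cv2.resize(f[160:260,255:325],(140,200),interpolation=3)
a[200:,:140]=c
cv2.imwrite("pics/s5.png",cv2.convertScaleAbs(np.hstack([a,b]),alpha=1.4))
E
```

```text
(no output)
```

View pics/s5.png

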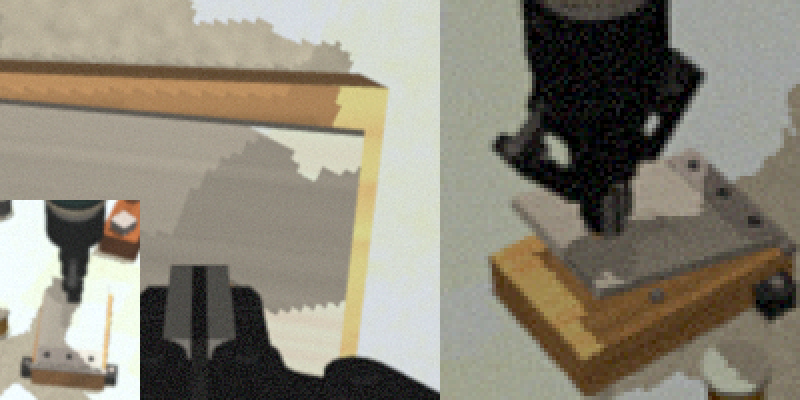

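The picture shows the leaf at about 17° with the fingertip resting on top of it. In wrist pixels the fingertip is at row 252, exactly as it was over bare air. So the real fingertips sit about 30 mm short of the reported TCP. That explains the first sweep passing over the leaf. I'll keep pressing and use the force to calibrate this.

Call:
arm_command:
  rows:
    - [[0,0,0.5,0,0,0,0],[0,0,0.5,0,0,0,0],[0,0,0.4,0,0,0,0],[0,0,0.2,0,0,0,0],[0,0,0,0,0,0,0]]

```text
clock: 11.65
tcp_pos: [0.5383, 0.0423, 0.023]
ee_rot: [-0.0, 0.983, 0.186, -0.001]
force: [-0.3, -0.2, 0.0]
width: 0.0001
gripper_force: 0.0
```

Call:
arm_command:
  rows:
    - [[0,0,0.2,0,0,0,0],[0,0,0.2,0,0,0,0],[0,0,0.1,0,0,0,0],[0,0,0,0,0,0,0]]

```text
clock: 12.05
tcp_pos: [0.5388, 0.0422, 0.0184]
ee_rot: [-0.0, 0.983, 0.186, -0.0]
force: [1.1, 0.4, -0.6]
width: -0.0001
gripper_force: 0.0
```

Call:
arm_command:
  rows:
    - [[0,0,0.15,0,0,0,0],[0,0,0.15,0,0,0,0],[0,0,0,0,0,0,0]]

```text
clock: 12.35
tcp_pos: [0.5389, 0.042, 0.0157]
ee_rot: [0.0, 0.983, 0.186, 0.0]
force: [-0.2, -1.8, 3.1]
width: -0.0002
gripper_force: 1.6
```

```bash
python3 - <<'E'
from h import *
f,W,K,T=wrist("w4.png")
np.set_printoptions(precision=1,suppress=True)
h=cv2.cvtColor(f,cv2.COLOR_BGR2HSV)
for x in(.03,.02):
    for th in (0,.06,.15,.25): print(x,th,prw(W,K,leafpt(x,.135,th)),prw(W,K,H+x*xj-.145*yj))
    y=int(prw(W,K,leafpt(x,.135,0.06))[1]);print(y,h[y,330:400,1].tolist())
print("far side edge col", [prw(W,K,leafpt(.045,.115,t)) for t in(0,.06,.15,.25)]); c=int(prw(W,K,leafpt(.045,.115,.06))[0]);print(c,h[130:250:2,c,1].tolist())
E
```

```text
0.03 0 [365.7 211. ] [381.9 206.7]
0.03 0.06 [368.8 216.1] [381.9 206.7]
0.03 0.15 [371.6 224.7] [381.9 206.7]
0.03 0.25 [371.9 235.9] [381.9 206.7]
216 [33, 35, 35, 28, 37, 32, 33, 32, 33, 35, 26, 36, 33, 31, 35, 30, 35, 36, 31, 35, 33, 33, 29, 31, 29, 33, 35, 36, 39, 35, 35, 31, 35, 33, 35, 37, 27, 32, 68, 93, 98, 95, 94, 94, 93, 94, 95, 95, 96, 94, 95, 65, 21, 11, 18, 21, 20, 19, 15, 17, 13, 14, 18, 14, 11, 17, 13, 18, 14, 14]
0.02 0 [363.9 231.2] [379.9 226. ]
0.02 0.06 [366.8 237.2] [379.9 226. ]
0.02 0.15 [369.4 247.4] [379.9 226. ]
0.02 0.25 [369.5 260.6] [379.9 226. ]
237 [29, 32, 40, 31, 31, 33, 34, 35, 31, 28, 32, 35, 36, 34, 31, 35, 33, 31, 33, 33, 35, 30, 34, 27, 31, 29, 33, 33, 33, 29, 36, 30, 29, 38, 35, 56, 90, 103, 102, 106, 99, 101, 106, 103, 103, 105, 103, 104, 82, 33, 17, 16, 10, 16, 13, 14, 10, 14, 16, 18, 18, 16, 18, 18, 13, 13, 13, 10, 14, 16]
far side edge col [array([324.7, 178.8]), array([325.2, 181.7]), array([324.2, 186.6]), array([319.9, 192.7])]
325 [9, 9, 12, 8, 11, 8, 13, 3, 42, 38, 40, 41, 37, 40, 38, 88, 105, 139, 111, 106, 95, 94, 103, 122, 120, 103, 34, 11, 9, 11, 6, 6, 38, 33, 36, 31, 34, 36, 31, 34, 32, 31, 31, 35, 28, 37, 30, 31, 30, 32, 34, 32, 34, 27, 34, 35, 34, 37, 35, 37]
```

Fingertip contact is at TCP z = 0.0157 with the leaf at about 0.055 rad and 3 N, so the fingertips are 31 mm behind the reported TCP. The leaf is resting on its springs. Next I go above the pin.

Call:
arm_command:
  rows:
    - [[0,0,-1,0,0,0,0],[0,0,-3,0,0,0,0],[0,0,-4,0,0,0,0.6],[-0.6,1.7,-3.4,0,0,0,0.6],[-1.2,3.4,0,0,0,0,0.6],[-1.5,4.2,0,0,0,0,0.6],[-1.5,4.2,0,0,0,0,0.6],[-1.5,4.2,0,0,0,0,0.6],[-1.4,4.1,0,0,0,0,0.6],[-0.9,2.7,0,0,0,0,0.6],[-0.5,1.5,0,0,0,0,0.6],[0,0,0,0,0,0,0.6]]

```text
clock: 13.6
tcp_pos: [0.5493, -0.2346, 0.1297]
ee_rot: [0.0, 0.983, 0.185, 0.0]
force: [1.0, -0.1, 0.3]
width: 0.0513
gripper_force: 0.0
```

```bash
python3 - <<'E'
from h import *
np.set_printoptions(precision=4,suppress=True)
sc=D  # leaf check in side view
f,W,K,T=wrist("w5.png");print(T[:3,3])
R,t=W[:3,:3],W[:3,3]
def bp(p,z):
    o=-R.T@t;v=R.T@np.linalg.inv(K)@np.array([p[0],p[1],1.]);return o+v*(z-o[2])/v[2]
e=prw(W,K,np.array([.5495,-.2335,.086]));print("expected top px",e,prw(W,K,np.array([.5495,-.2335,.04])))
h=cv2.cvtColor(f,cv2.COLOR_BGR2HSV)
x0,y0=int(e[0])-50,int(e[1])-50
g=cv2.GaussianBlur(cv2.cvtColor(f,cv2.COLOR_BGR2GRAY),(3,3),0)
c=cv2.HoughCircles(cv2.resize(g[y0:y0+100,x0:x0+100],None,fx=4,fy=4),cv2.HOUGH_GRADIENT,1,60,param1=80,param2=20,minRadius=50,maxRadius=110)
print(None if c is None else [(a[0]/4+x0,a[1]/4+y0,a[2]/4) for a in c[0][:5]])
print("exp radius",.012*K[0,0]/(R@np.array([.5495,-.2335,.086])+t)[2])
a=cv2.resize(f[y0:y0+100,x0:x0+100],(40,40),interpolation=cv2.INTER_AREA);hh=cv2.cvtColor(a,cv2.COLOR_BGR2HSV)
for r in range(0,40,2): print(' '.join(f"{hh[r,c,2]//10:2d}{'*' if hh[r,c,1]>80 else '.'}" for c in range(0,40,2)))
E
```

```text
[ 0.5493 -0.2346  0.1297]
expected top px [278.9493 221.1214] [278.9983 204.0741]
None
exp radius 17.184899198823146
12* 12* 12* 12* 12* 12* 12* 12* 12* 12*  9*  8* 10* 12*  9*  5*  4*  7. 14. 14.
11* 12* 12* 12* 12* 12* 11*  8*  8*  8* 12* 10* 12* 12* 12* 12* 12* 10* 13. 14.
11* 11* 11* 11* 12*  9*  7*  7*  7*  7*  8* 12* 12* 12* 12* 11* 12* 12* 14. 14.
12* 12* 12* 11* 11*  8*  7*  7*  6*  7*  7* 11* 12* 12* 12* 12* 12* 12* 14. 14.
12* 12* 12* 12* 12*  8*  7*  7*  6*  5.  5.  5. 10* 10* 11* 12* 11* 13. 14. 14.
13* 13* 13* 12* 12* 11*  7*  7*  5.  5.  5.  5.  5. 11* 10* 10* 10* 14. 14. 14.
13* 13* 13* 13* 13* 13* 11*  6*  5.  5.  5.  5.  5. 11* 11* 11* 11* 14. 14. 14.
12* 12* 12* 13* 13* 13* 12*  5. 11. 14. 14. 14.  8. 10* 11* 11* 13. 15. 14. 14.
12* 12* 12* 12* 12* 12* 12* 11. 14. 14. 14. 14. 14.  9* 12* 12* 14. 14. 14. 14.
13* 13* 13* 13* 12* 11* 11* 14. 14. 14. 14. 14. 14. 13. 12* 13* 14. 14. 14. 15.
12* 12* 13* 12* 12* 12* 12* 14. 14. 14. 14. 14. 14. 13. 13* 14. 15. 15. 14. 15.
14. 14. 13. 12* 11* 12* 12* 13. 14. 14. 14. 14. 14. 13* 12* 15. 15. 15. 14. 14.
14. 14. 14. 14. 14. 13. 12* 11* 13. 14. 14. 14. 13. 13* 13* 14. 14. 15. 14. 15.
14. 14. 14. 14. 14. 14. 14. 14. 14. 13. 13* 12* 12* 13* 14. 14. 14. 14. 15. 14.
14. 14. 14. 14. 14. 13. 14. 14. 14. 14. 14. 14. 13. 13* 14. 14. 14. 14. 14. 14.
14. 14. 14. 14. 14. 11. 11. 14. 14. 14. 14. 14. 14. 14. 14. 14. 14. 14. 14. 14.
14. 14. 14. 14. 11. 10.  5.  7. 11. 13. 14. 14. 14. 14. 14. 14. 15. 14. 14. 14.
14. 14. 14. 12. 11.  5.  5.  5.  5.  8. 10. 14. 14. 14. 14. 14. 14. 14. 14. 14.
14. 14. 14. 10.  8. 11. 11* 11.  5.  5.  5.  7. 11. 13. 14. 14. 14. 14. 14. 14.
14. 14. 11. 11.  6. 13. 14* 14*  9. 11.  5.  5.  5.  8. 14. 14. 14. 14. 14. 14.
```

```bash
python3 - <<'E'
from h import *
np.set_printoptions(precision=4,suppress=True)
f=cv2.imread("w5.png");g=np.load("w5.png.npz");W,K,T=g["W"],g["K"],g["T"];R,t=W[:3,:3],W[:3,3]
h=cv2.cvtColor(cv2.GaussianBlur(f,(3,3),0),cv2.COLOR_BGR2HSV)
m=((h[...,2]>105)&(h[...,1]<75)).astype(np.uint8);m[:195]=0;m[250:]=0;m[:,:255]=0;m[:,302:]=0
m=cv2.morphologyEx(m,cv2.MORPH_OPEN,cv2.getStructuringElement(cv2.MORPH_ELLIPSE,(9,9)))
n,l,st,ce=cv2.connectedComponentsWithStats(m);print(st[1:],ce[1:])
def bp(p,z):
    o=-R.T@t;v=R.T@np.linalg.inv(K)@np.array([p[0],p[1],1.]);return o+v*(z-o[2])/v[2]
for i in range(1,n):
    if st[i,4]>300:
        X=bp(ce[i],.086);print(X,"tool",(T[:3,:3].T@(X-T[:3,3]))*100)
E
```

```text
[[262 204  33  32 841]
 [255 233  38  17 453]] [[277.9441 219.6017]
 [271.2627 242.6225]]
[ 0.5503 -0.2324  0.086 ] tool [ 0.1716 -0.1657  4.3733]
[ 0.5325 -0.2342  0.086 ] tool [-1.5489 -0.6428  4.3721]
```

Call:
arm_command:
  rows:
    - [[0.15,-0.15,1,0,0,0,0.6],[0,0,2.5,0,0,0,0.6],[0,0,2.5,0,0,0,0.6],[0,0,2.5,0,0,0,0.6],[0,0,2,0,0,0,0.6],[0,0,0.8,0,0,0,0.6],[0,0,0.3,0,0,0,0.6],[0,0,0,0,0,0,0.6]]

```text
clock: 14.45
tcp_pos: [0.55, -0.2303, 0.0136]
ee_rot: [-0.0, 0.982, 0.186, -0.0]
force: [-0.5, -0.2, 0.6]
width: 0.0509
gripper_force: 0.0
```

Call:
arm_command:
  rows:
    - [[-0.05,0.2,0,0,0,0,0.5],[0,0,0,0,0,0,0.2],[0,0,0,0,0,0,0],[0,0,0,0,0,0,0],[0,0,0,0,0,0,0],[0,0,0,0,0,0,0]]
  squeeze: 70

```text
clock: 15.05
tcp_pos: [0.551, -0.2337, 0.0147]
ee_rot: [0.001, 0.983, 0.186, 0.001]
force: [-1.3, 0.8, 5.5]
width: 0.0227
gripper_force: 68.3
```

Call:
arm_command:
  rows:
    - [[0,0,-0.5,0,0,0,0],[0,0,-1.5,0,0,0,0],[0,0,-3,0,0,0,0],[0,0,-3,0,0,0,0],[0,-1.2,0,0,0,0,0],[0.4,-2.5,0,0,0,0,0],[0.6,-3.5,0,0,0,0,0],[0.6,-4,0,0,0,0,0],[0.6,-4,0,0,0,0,0],[0.6,-4,0,0,0,0,0],[0.6,-3.5,0,0,0,0,0],[0.4,-1.5,0,0,0,0,0],[0,-1,0,0,0,0,0],[0,0,0,0,0,0,0],[0,0,0,0,0,0,0]]

```text
clock: 16.55
tcp_pos: [0.4934, 0.0148, 0.0934]
ee_rot: [0.0, 0.983, 0.186, -0.0]
force: [1.1, -0.0, 0.1]
width: 0.0225
gripper_force: 68.7
```

```bash
python3 - <<'E'
from h import *
np.set_printoptions(precision=4,suppress=True)
f,W,K,T=wrist("w6.png");R,t=W[:3,:3],W[:3,3];print(T[:3,3])
from rig import manip
print(manip.get_state()["width"],manip.get_state()["force"])
def bp(p,z):
    o=-R.T@t;v=R.T@np.linalg.inv(K)@np.array([p[0],p[1],1.]);return o+v*(z-o[2])/v[2]
for th in(0,.06,.15): print(th,prw(W,K,leafpt(0,.105,th)),prw(W,K,leafpt(.03,.135,th)),prw(W,K,leafpt(.045,.1,th)))
e=prw(W,K,leafpt(0,.105,.06));x0,y0=int(e[0])-20,int(e[1])-20
h=cv2.cvtColor(f,cv2.COLOR_BGR2HSV)
print(x0,y0)
for r in range(0,40,2): print(' '.join(f"{h[y0+r,x0+c,2]//10:2d}{'*' if h[y0+r,x0+c,1]>80 else '.'}" for c in range(0,40,2)))
# held pin: silhouette columns around TCP
print("tip px exp",K@0 if 0 else [prw(W,K,(T@np.array([0,0,zt,1]))[:3]) for zt in(-.073,-.027,.005)])
E
```

```text
[0.4934 0.0148 0.0934]
0.022283701836562413 [ 0.0939 -0.1852 -1.0248]
0 [281.3705 146.8388] [328.0163 100.7205] [274.5419  75.2531]
0.06 [280.4139 147.6918] [328.7134 100.1252] [273.3447  74.0817]
0.15 [277.7612 149.0354] [328.3095  99.1325] [270.2952  72.2013]
260 127
12. 12. 12. 11. 12. 12. 12. 12. 13. 15. 15. 15. 15. 15. 15. 15. 15. 15. 15. 15.
11. 11. 12. 11. 11. 11. 11. 11. 11. 12. 13. 15. 15. 15. 15. 15. 15. 15. 15. 15.
11. 11. 11. 11. 11. 11. 11. 11. 11. 11. 11. 11. 13. 15. 16. 15. 15. 15. 15. 15.
11. 11. 11. 11. 11. 11. 11. 11. 11. 11. 11. 11. 11. 11. 13. 15. 15. 15. 15. 15.
11. 11. 11. 11. 12. 11. 11. 11. 11. 11. 12. 11. 11. 11. 12. 15. 15. 15. 15. 15.
11. 12. 12. 11. 12. 12. 12. 10. 10.  9.  8.  9. 10. 11. 12. 14. 15. 15. 15. 15.
11. 12. 12. 12. 12. 12. 10.  9.  9. 10.  9. 10.  8.  9. 11. 14. 15. 15. 15. 15.
12. 12. 12. 12. 12. 10.  9. 10. 11. 11. 11. 11. 11.  9.  9. 11. 14. 15. 15. 15.
11. 12. 12. 12. 11.  9.  9. 10. 11. 11. 10. 11. 12. 12.  9.  9. 12. 12. 14. 14.
12. 11. 11. 11.  9.  9.  8. 11. 10. 11. 11. 11. 11. 12. 10.  8. 11. 11. 12. 12.
11. 11. 11. 11.  8.  8.  7* 11
[... 168 characters left out ...]
. 10.  9.  7*  6*  6*  9. 10. 11. 11. 11.
12. 12. 12. 11. 10.  9.  8.  8*  6*  7*  6*  6*  6*  6*  8*  9. 11. 12. 12. 12.
11. 11. 11. 12. 11. 10.  9.  9*  9*  7*  6*  7*  8*  9*  9.  9. 12. 12. 12. 12.
11. 11. 11. 11. 12. 10. 10.  9.  8.  9*  9*  9*  8*  9.  9. 10. 12. 12. 11. 11.
12. 11. 12. 12. 11. 11. 10. 10. 10.  9.  8.  9. 10.  9. 11. 12. 12. 12. 12. 11.
11. 11. 11. 11. 11. 12. 11. 11. 10. 10. 10. 10. 11. 11. 12. 12. 12. 12. 12. 12.
11. 11. 11. 11. 11. 11. 11. 11. 11. 11. 12. 11. 11. 11. 11. 12. 11. 11. 12. 11.
11. 11. 11. 11. 12. 11. 12. 11. 11. 12. 12. 11. 11. 11. 11. 11. 11. 11. 12. 11.
tip px exp [array([281.2193, 324.6241]), array([280.7124, 266.9551]), array([280.4985, 242.6151])]
```

```bash
python3 - <<'E'
from h import *
f=cv2.imread("w6.png");h=cv2.cvtColor(f,cv2.COLOR_BGR2HSV)
for r in range(216,290,3): print(r,' '.join(f"{h[r,c,2]//10:2d}" for c in range(244,318,2)))
E
```

```text
216 15 15 14 15 15 15 15 15 15 15 15 15 15 14 14 14 14 14 14 14 14 14 14 14 14 14 14 14 15 14 14 14 14 15 14 14 14
219 15 15 15 15 15 15 15 15 15 15 15 15 15 15 15 15 15 15 15 15 15 15 15 15 15 15 14 15 15 15 15 15 15 15 15 15 15
222 15 14 15 15 15 15 14 15 15 15 15 15 15 15 15 15 15 15 15 15 15 15 15 15 15 15 15 15 15 15 15 15 15 15 14 14 14
225 15 15 15 15 15 15 15 15 15 15 15 15 15 15 15 15 15 15 15 15 15 15 15 15 15 15 15 15 15 15 14 14 15 15 14 15 15
228 15 15 15 15 15 15 15 15 15 15 15 15 14 15 15 15 15 15 15 15 15 15 15 15 15 15 15 15 15 15 14 14 15 15 15 15 14
231 15 15 15 15 14 15 15 15 15 15 15 15 15 15 15 15 15 15 15 14 15 15 15 15 15 15 15 15 15 15 14 14 15 15 14 15 15
234 15 15 15 15 15 15 15 15 15 15 15 15 15 15 15 15 15 15 15 15 15 15 15 15 15 15 15 15 15 15 15 15 15 14 15 15 15
237 15 15 15 15 15 14 15 15 15 15 15 15 14 15 15 15 12  9 10 12 15 15 15 15 15 15 15 15 15 15 15 15 14 15 15 15 15
240 15 15 15 15 15 15 15 15 15 15 15 15 15 15 12  5  4  5  5  5  5 11 15 15 15 15 15 15 14 14 15 14 15 15 15 15 15
243 15 15 15 14 15 15 15 15 15 15 15 15 15 14  5  5  5  5  5  6  
[... 1074 characters left out ...]
2  4  5  5
273  5  5  1  1  0  3  5  5  5  5  5  5  5  6  5  5  5  5  5  5  5  6  5  6  5  5  5  5  5  5  4  1  1  1  4  5  5
276  5  4  2  1  2  4  5  5  5  5  5  5  5  5  5  6  5  5  5  5  5  5  6  5  5  5  5  5  5  5  5  1  1  1  3  5  5
279  5  3  2  1  1  4  5  5  5  5  6  5  5  5  5  5  5  5  5  5  5  5  5  5  5  5  5  5  5  5  5  0  2  1  2  4  5
282  5  2  1  0  2  5  4  4  5  5  5  5  5  5  5  6  5  5  5  5  6  6  5  5  5  5  5  5  5  5  5  2  1  1  2  4  5
285  4  1  1  1  3  5  5  5  5  5  5  5  5  5  5  5  5  6  5  5  6  5  6  5  6  5  5  5  5  5  5  4  1  1  1  4  5
288  3  2  1  1  4  4  5  5  5  5  5  5  5  5  5  5  6  5  5  6  5  5  5  6  5  5  5  5  5  5  5  3  1  1  2  3  5
```

The hole (280,148.5) and the held pin (tip centred at column 280, front edge at row 236.5) both match their predictions to about 1 px. I'll move over the hole and partway down.

Call:
arm_command:
  rows:
    - [[1.5,0,0,0,0,0,0],[2,0,0,0,0,0,0],[1.2,0,0,0,0,0,0],[0.4,0,0,0,0,0,0],[0,0,1,0,0,0,0],[0,0,1.5,0,0,0,0],[0,0,0.8,0,0,0,0],[0,0,0,0,0,0,0],[0,0,0,0,0,0,0]]

```text
clock: 17.5
tcp_pos: [0.5404, 0.0338, 0.0603]
ee_rot: [-0.0, 0.983, 0.186, -0.0]
force: [-0.8, -0.4, -1.1]
width: 0.0222
gripper_force: 68.7
```

Call:
arm_command:
  rows:
    - [[0,0,0.4,0,0,0,0],[0,0,0.3,0,0,0,0],[0,0,0.3,0,0,0,0],[0,0,0.3,0,0,0,0],[0,0,0,0,0,0,0]]

```text
clock: 18.0
tcp_pos: [0.5406, 0.034, 0.0471]
ee_rot: [-0.0, 0.983, 0.186, -0.0]
force: [-0.4, 0.2, -1.3]
width: 0.0223
gripper_force: 68.7
```

Call:
arm_command:
  rows:
    - [[0,0,0.3,0,0,0,0],[0,0,0.3,0,0,0,0],[0,0,0.3,0,0,0,0],[0,0,0.3,0,0,0,0],[0,0,0,0,0,0,0]]

```text
clock: 18.5
tcp_pos: [0.5406, 0.0339, 0.035]
ee_rot: [-0.0, 0.983, 0.186, -0.0]
force: [0.2, 0.5, -1.6]
width: 0.0227
gripper_force: 68.7
```

Call:
arm_command:
  rows:
    - [[0,0,0.4,0,0,0,0],[0,0,0.4,0,0,0,0],[0,0,0.3,0,0,0,0],[0,0,0.2,0,0,0,0],[0,0,0.1,0,0,0,0],[0,0,0,0,0,0,0]]

```text
clock: 19.1
tcp_pos: [0.541, 0.0338, 0.0215]
ee_rot: [0.0, 0.983, 0.186, -0.0]
force: [-0.5, -1.1, 0.3]
width: 0.0225
gripper_force: 68.7
```

Contact is starting (shoulder at about 0.047). Now press to flush.

Call:
arm_command:
  rows:
    - [[0,0,0.15,0,0,0,0],[0,0,0.15,0,0,0,0],[0,0,0,0,0,0,0]]

```text
clock: 19.4
tcp_pos: [0.5411, 0.0337, 0.0186]
ee_rot: [0.0, 0.983, 0.186, 0.0]
force: [-1.3, -2.0, 2.2]
width: 0.0228
gripper_force: 68.9
```

Call:
arm_command:
  rows:
    - [[0,0,0.1,0,0,0,0],[0,0,0.1,0,0,0,0],[0,0,0,0,0,0,0]]

```text
clock: 19.7
tcp_pos: [0.5412, 0.0336, 0.0167]
ee_rot: [0.0, 0.983, 0.186, 0.0]
force: [-1.8, -4.2, 5.1]
width: 0.0225
gripper_force: 69.0
```

Call:
arm_command:
  rows:
    - [[-0.04,0.06,0.1,0,0,0,0],[0,0,0.1,0,0,0,0],[0,0,0,0,0,0,0]]

```text
clock: 20.0
tcp_pos: [0.5413, 0.0336, 0.0163]
ee_rot: [-0.0, 0.983, 0.186, 0.001]
force: [-4.5, -1.0, 21.6]
width: 0.0222
gripper_force: 71.3
```

Call:
arm_command:
  rows:
    - [[-0.02,0.04,0.1,0,0,0,0],[0,0,0,0,0,0,0]]

```text
clock: 20.2
tcp_pos: [0.5414, 0.0336, 0.0161]
ee_rot: [-0.0, 0.983, 0.186, 0.001]
force: [-7.7, 1.3, 30.6]
width: 0.0224
gripper_force: 72.2
```

Call:
arm_command:
  rows:
    - [[0.03,0,-0.08,0,0,0,0],[0,0,0,0,0,0,0],[0,0,0,0,0,0,0]]

```text
clock: 20.5
tcp_pos: [0.5413, 0.0336, 0.0163]
ee_rot: [-0.0, 0.983, 0.186, 0.001]
force: [-6.4, 1.2, 24.1]
width: 0.0225
gripper_force: 71.2
```

```bash
python3 - <<'E'
from h import *
f,W,K,T=wrist("w7.png");print(T[:3,3])
np.set_printoptions(precision=1,suppress=True)
h=cv2.cvtColor(f,cv2.COLOR_BGR2HSV)
for x in(.03,.02):
    for th in (0,.03,.06): print(x,th,prw(W,K,leafpt(x,.135,th)),prw(W,K,H+x*xj-.145*yj))
    y=int(prw(W,K,leafpt(x,.135,0.0))[1]);c=int(prw(W,K,leafpt(x,.135,0))[0]);print(y,c-10,h[y,c-10:c+30,1].tolist())
print([prw(W,K,leafpt(.045,.115,t)) for t in(0,.03,.06)]);c=int(prw(W,K,leafpt(.045,.115,.0))[0]);r=int(prw(W,K,leafpt(.045,.115,.0))[1]);print(r-12,h[r-12:r+16,c,1].tolist(),h[r-12:r+16,c,2].tolist())
E
```

```text
[0.54134868 0.03361876 0.01628077]
0.03 0 [346.9 208.9] [364.  204.7]
0.03 0.03 [348.  211.3] [364.  204.7]
0.03 0.06 [348.9 213.8] [364.  204.7]
208 336 [31, 37, 32, 36, 33, 35, 36, 38, 39, 33, 31, 53, 101, 118, 124, 124, 127, 129, 123, 122, 116, 120, 123, 125, 119, 126, 130, 117, 49, 11, 9, 13, 13, 13, 9, 6, 8, 5, 6, 3]
0.02 0 [345.4 229.1] [362.3 224. ]
0.02 0.03 [346.5 231.9] [362.3 224. ]
0.02 0.06 [347.3 235. ] [362.3 224. ]
229 335 [30, 35, 28, 30, 31, 26, 33, 30, 35, 37, 51, 113, 126, 125, 128, 124, 123, 125, 130, 117, 118, 133, 118, 126, 123, 126, 101, 42, 17, 17, 16, 14, 18, 17, 15, 11, 9, 11, 13, 10]
[array([305.4, 176.8]), array([305.3, 178.1]), array([305. , 179.6])]
164 [134, 112, 95, 90, 89, 87, 84, 93, 110, 120, 127, 126, 111, 91, 42, 28, 34, 29, 29, 33, 34, 35, 33, 35, 35, 36, 36, 34] [74, 82, 116, 150, 158, 155, 160, 154, 141, 142, 139, 140, 133, 101, 67, 81, 111, 130, 124, 130, 127, 131, 123, 123, 125, 126, 121, 112]
```

The leaf edges match θ = 0 to within half a pixel, and the hard-stop force is 24 N. I'm handing in while still pressing.

```bash
python3 -c "
from rig import manip
print(manip.get_state()['force']);print(manip.finish_job())"
```

```text
[-6.42781336  0.77681012 25.12410114]
the job is handed in; nothing more can be done
None
```

The job is handed in after about 20.6 s: the leaf is shut, the slim round-headed pin sits through it into the base with its head on the leaf, and the robot is still gripping it and pressing the leaf flush with about 25 N.

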